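Load a gel cassette into a trigger clamp and keep it clamped

TASK

Slide the tall glass gel cassette straight up out of the slotted white holder and lower it, without dropping it, upright into the slot in front of the clamp's back plate, and let go of it. Then pump the clamp's trigger towards its fixed handle, letting it spring back between squeezes, until the jaw's spring pad presses the cassette against the back plate and the pad's spring is about half compressed (never to its stop); do not push the jaw by hand. Finish while still holding the trigger squeezed like that, leaving the two short plates and the other things on the bench where they are.

Things in the scene. Friction and masses are not known exactly. Their poses are not given: they have to be found in the camera images.
- cassette: gel cassette: flat upright plate of two glass panes in a grey frame, 90 long (its x) x 9 thick (its y) x 90 tall (its z), 120 g; the same when turned half round. Origin: centre of its lower edge. At the start it stands in one of the holder's three slots, which one varies; it alone is tall.
- holder: white plastic holder fixed to the bench, 116 (its x) x 84 (its y) x 47 tall, floor 6 mm above the bench. Origin: centre of its underside. Three upright slots 12 mm wide at y = -24, 0 and +24 mm in its frame, open above; plates stand in them along its x. The cassette stands out 49 mm above the end walls. The side of a tall analyser stands about 0.15 m to its right.
- dam_a: short grey plate 90 x 8 x 40 mm tall standing in a holder slot, top 46 mm above the bench; stays there. Origin: centre of its lower edge.
- dam_b: second short grey plate, like dam_a.
- clamp: trigger clamp screwed to the bench, aluminium base 215 x 112 x 6 mm, grey housing up to 58 mm high. Origin: on the bench under the base. Its x axis runs level from the handle end to the nest end. Fixed black upright handle at x = -115 to -103 mm, 26 wide, 134 mm high. The back plate's face is at x = +72 mm, its top 55 mm above the bench; the slot is before it, at x = +58 to +72 mm.
- nest (a point): centre of the slot's floor, 6 mm above the bench; axes as clamp. The slot is 14 mm wide along x (from the low lip, top 17 mm above the bench, to the back plate's face) and 96 mm long along y (end stops 32 mm above the bench). The cassette stands here on its lower edge, its 90 mm length along the clamp's y.
- handle_face (a point): outer face of the fixed handle (the side away from the trigger), on its middle, 100 mm above the bench; axes as clamp.
- trigger_face (a point): outer face of the trigger (towards the nest; push here towards the handle, along the clamp's -x), on its middle, 100 mm above the bench; axes as clamp. The trigger is a black upright paddle 10 thick x 26 wide, 58 to 128 mm above the bench. Handle and trigger together span 54 mm at rest (32 mm clear between them) and 32 mm fully squeezed.
- trigger (a joint): travel of the trigger towards the handle, m: 0 at rest, 0.022 fully squeezed; a spring of 3 to 4.4 N returns it. A squeeze drives the jaw to the nest by 0.8 x its travel, less up to 9 mm of jaw travel until the pawl catches a tooth (5 mm apart). Keep it squeezed to keep the pressure: when let go, the jaw yields until the pad's spring is compressed by 2 mm or less.
- jaw (a joint): travel of the jaw towards the nest, m; 0 is fully back; the pad meets a seated cassette at about 0.051. It drags with 3 N and stays where it is when the trigger springs back. Drive it with the trigger only.
- pad (a joint): compression of the pad's spring, m: 0 free, 0.012 at its stop; 1.5 N per mm. About half compressed: anywhere from 0.003 to 0.009; at 0.011 the glass is taken as crushed.
- pad_face (a point): centre of the pad's front face (50 wide x 30 tall, dark steel plate 14 mm ahead of the jaw), 39 mm above the bench; axes as clamp.
- beaker: clear beaker, 77 mm across, 93 tall; bystander. Origin: centre of its underside.
- timer: bench timer, 66 x 92 x 28 mm; bystander. Origin: centre of its underside.
- vial: small bottle, 23 mm across, 43 tall; bystander. Origin: centre of its underside.

How it is judged:
By the outcome, as a careful person would: the job done as asked, in the order asked, and still so for the second after the job is handed in, while the arm keeps its last pose, push and grip.
It also fails if it takes over 67 s, if anything falls off the work surface, if the arm or the gripper's body presses on something with over 40 N, if the wrist force passes 120 N, or if a joint passes its speed limit or range.

ROBOT

A 6-joint arm with a two-finger parallel gripper is mounted at the origin on a cart in front of the work surface, level with it; the furniture and walls round the work are solid. World frame = base frame: x ahead of the robot, y to its left, z up, the work surface at z = 0. Lengths are in mm, angles in rad, forces in N, time in s.
With the tool pointing down it reaches from about 300 to 775 mm from the base axis. Payload 14.6 kg.
Tool frame: the origin (TCP) lies at the centre of the arm's flange, where the gripper is bolted on; the fingertips stand 199 mm ahead of it and the grasp point (between the pads) lies 180 mm ahead of it; z points along the fingers, y is the line along which they close (so a half turn about z gives the same grasp; the last joint's range is limited). The gripper opens to 94 mm and grips with 3 to 60 N. Pads are 16 mm wide; open, the fingers measure 119 mm over their backs; the gripper's body (75 mm by 177 mm) begins 78 mm behind the grasp point.
Start: joints at [-1.178, 0.3, 1.521, -0, 1.321, -0.067], TCP at [244.065, -492.872, 404.646] pointing down, gripper open.
Joint ranges: [-3.03, 3.03], [-0.79, 2.21], [0.23, 2.52], [-1.04, 4.18], [0, 3.07], [-2.55, 2.55]. Speed limits (rad/s): [2.22, 2.22, 2.57, 3.14, 3.14, 3.14].

INTERFACE

Orientations are given as [roll, pitch, yaw] about the fixed x, y, z axes, in that order (R = Rz(yaw) Ry(pitch) Rx(roll)).
In Python, from cell import manip, optics, workorder gives the robot as it stands.
- The arm moves only by the tool step_arm, never from a script. Its argument "increments" is a list that holds one entry, the list of rows, each a list of 7 numbers: the turn, a rotation vector about the tool's x, y, z as a fraction of full scale, then the shift along the tool's x, y, z as a fraction of full scale, then the closure, from -1 (fully open) to 1 (shut). In form: [[[wx, wy, wz, tx, ty, tz, fingers], ...]]. A call has 1 to 5 rows; each row shifts and turns the commanded pose from where the row before left it, along the tool's axes as they then stand; what a row does not reach is not made up. Full scale, the value 1, is 40 mm for a shift and 45 degrees for a turn. A row lasts 1/10 s, in which the tool goes at most 50 mm and 8.59 degrees, less where a joint would pass 70% of its speed; a pose out of reach is approached as far as the arm can. A call with a number of a shift or a turn outside -1 to 1 is refused whole. A call with a gripper value outside its range is refused whole. The fingers move at their own pace and stop on an object; "newtons" is the grip in N (left out, the last holds). Time passes only in rows, so rows that do not move let the fingers close. It gives the time, the measured TCP pose, the force, the opening and the grip force at its end, in the units of the state.
- manip.read_state(): the state, without advancing time (a new reading comes with each control period).
- optics.camera(name): name is "scene" or "top"; returns a dict with "frame" (420x560x3 uint8, red, green, blue), "range_z" (420x560 float32, mm along the optical axis (not along the pixel's ray), 0 where there is no reading), "mtx" (3x3 intrinsics, pixels), "cam_to_world" (4x4, takes a point from camera to world coordinates). Camera axes: x right, y down, z forward; pixel columns grow to the right and rows downward; lengths in mm; the calibration is good to about 2 mm. A picture is of the moment at which its call begins.
- workorder.sign_off(): hands the job in; it is judged then, once.
The state is a dict: "clock": time; "joints": joint angles; "qd": joint speeds; "effort": joint torques, N m; "eef_pos": TCP position; "eef_rot": TCP orientation; "wrist_force": force on the tool from outside, world axes, zero at the start; "moment": the same for the moment, N m; "finger_gap": finger opening in mm; "finger_force": force on a finger pad.
Only numpy, scipy, OpenCV 4.12 (cv2) and the standard library are available. Lean on these libraries where they do the work, as an engineer would, in place of code of your own. Each camera call takes 0.05 s, during which the arm holds its last target. There are 200 camera calls.

## Working session

There is one attempt and no reset: what is moved stays moved. The work goes in short steps, Python scripts to look and compute and a tool call to move; the robot and the scene stay as the last step left them, time stands still between calls to the robot, and variables do not carry over. Pictures are saved under pics/ and viewed, at most 10 in all, crops included, and the job is handed in when it is done.

Besides the shell and the picture viewer there is one more tool, called by a JSON object that holds its "api" and its "payload". step_arm: Moves the arm, as the interface text tells. Its arguments: {"type":"object","properties":{"increments":{"type":"array","items":{"type":"array","items":{"type":"array","items":{"type":"number"}}}},"newtons":{"type":"number"}},"required":["increments"]}

```bash
ls; mkdir -p pics
cat > h.py <<'E'
import numpy as np, cv2
from cell import manip, optics, workorder
def cam(n):
    c=optics.camera(n); return c
def pts(c):
    d=c["range_z"]; K=c["mtx"]; h,w=d.shape
    u,v=np.meshgrid(np.arange(w),np.arange(h))
    P=np.stack([(u-K[0,2])/K[0,0]*d,(v-K[1,2])/K[1,1]*d,d],-1)
    T=c["cam_to_world"]; W=P@T[:3,:3].T+T[:3,3]; W[d<=0]=np.nan
    return W
E
python3 - <<'E'
from h import *
for n in("scene","top"):
    c=cam(n); cv2.imwrite(f"pics/{n}0.png",c["frame"][:,:,::-1]); np.savez(f"{n}0.npz",**c)
    print(n,c["cam_to_world"].round(2).tolist(),c["mtx"].tolist())
print(manip.read_state())
E
```

```text
pics
scene [[0.81, -0.33, 0.49, 143.27], [-0.59, -0.47, 0.66, -815.61], [0.02, -0.82, -0.58, 575.07], [0.0, 0.0, 0.0, 1.0]] [[390.8011991120615, 0.0, 280.7409335325302], [0.0, 390.8011991120615, 210.404588832332], [0.0, 0.0, 1.0]]
top [[-0.0, -0.98, 0.21, 322.93], [-1.0, 0.0, 0.0, -252.69], [-0.0, -0.21, -0.98, 1197.57], [0.0, 0.0, 0.0, 1.0]] [[500.5270295368365, 0.0, 278.7161246949001], [0.0, 500.5270295368365, 210.31126637390108], [0.0, 0.0, 1.0]]
{'clock': 0.1, 'joints': array([-1.17761251e+00,  3.00407351e-01,  1.52150899e+00,  1.91214941e-05,
        1.32073593e+00, -6.66029760e-02]), 'qd': array([ 6.71843814e-05, -4.79195886e-04, -2.72220830e-03, -1.52957564e-04,
        4.37280869e-04,  1.11890396e-04]), 'effort': array([ 3.67747216e-04, -5.32645082e+01, -3.53284049e+01,  7.08567468e-02,
        2.35141878e-02, -3.51619030e-05]), 'eef_pos': array([ 244.05163536, -492.85382453,  404.15169314]), 'eef_rot': array([-3.14053662e+00, -8.90019457e-05,  4.59782004e-01]), 'wrist_force': array([ 0.25083617, -0.26563108,  0.01118475]), 'moment': array([ 0.00813857, -0.00490339, -0.00465577]), 'finger_force': 0.0, 'finger_gap': 94.14740774935055}
```

View pics/top0.png

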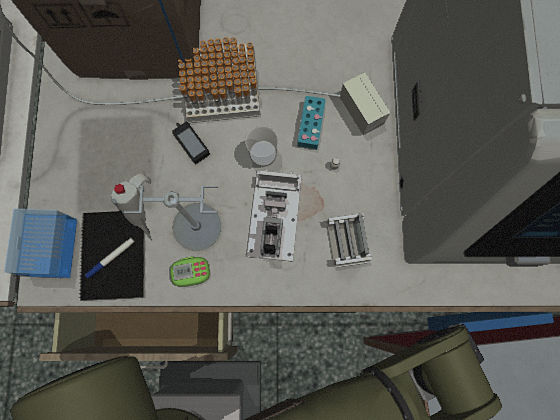

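View pics/scene0.png

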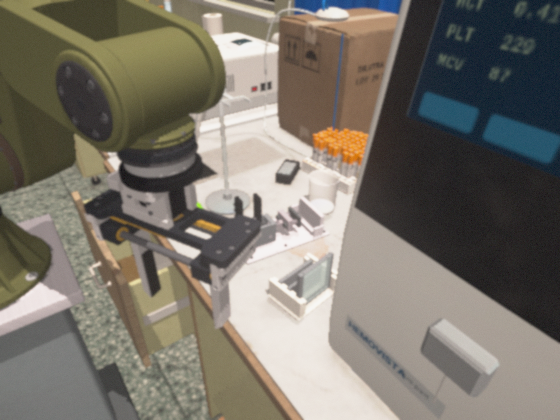

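The top view shows the holder at about (349,240) with its slots running up the image. The clamp is at about (273,215), with the nest end up at (277,180) and the handle at (270,245). The scene view shows the tall cassette in the holder at about (318,278).

Run:
```python
from h import *
c=dict(np.load("top0.npz")); W=pts(c); f=c["frame"]
im=cv2.resize(f[160:275,235:385],None,fx=5,fy=5,interpolation=cv2.INTER_CUBIC)
cv2.imwrite("pics/crop1.png",im[:,:,::-1])
z=W[:,:,2]
# holder
def rep(name,m):
    p=W[m][:,:2].astype(np.float32); r=cv2.minAreaRect(p); print(name,m.sum(),np.round(r[0],1),np.round(r[1],1),round(r[2],2),"z",np.nanpercentile(z[m],[2,50,98]).round(1))
R=np.zeros(z.shape,bool); R[200:275,318:380]=1
Q=np.zeros(z.shape,bool); Q[160:270,240:306]=1
rep("holder z>37",R&(z>37)); rep("cassette",R&(z>70)); rep("endwalls",R&(z>42)&(z<52))
rep("clamp z>3.5",Q&(z>3.5)&(z<150)); rep("trig/handle",Q&(z>100)); rep("z>75",Q&(z>75))
rep("backplate",Q&(z>48)&(z<62)&(np.arange(420)[:,None]<190))
np.set_printoptions(linewidth=250)
print(z[205:272:3,322:376:2].round(0).astype(int))
c2=dict(np.load("scene0.npz")); W2=pts(c2); 
ys,xs=np.mgrid[:420,:560]; m=(W2[:,:,2]>58)&(W2[:,:,2]<100)&(ys>245)&(ys<320)&(xs>280)&(xs<345)
p=W2[m]; print("scene cass",m.sum(),np.percentile(p,[2,50,98],axis=0).round(1).tolist(), cv2.minAreaRect(p[:,:2].astype(np.float32)))
```

```text
holder z>37 1023 [ 502.5 -412.1] [111.1  84. ] 8.24 z [39.  47.2 97.9]
cassette 247 [ 506.2 -435.7] [89.7  9.9] 8.26 z [71.6 94.7 99.6]
endwalls 615 [ 502.5 -412.1] [111.1  84. ] 8.24 z [42.3 46.1 50.6]
clamp z>3.5 3999 [ 571.4 -232.8] [271.2 160.7] 0.21 z [  3.7   8.6 128.8]
trig/handle 164 [ 491.4 -228.3] [24.7 55.8] 84.54 z [101.6 128.5 136.8]
z>75 196 [ 491.4 -228.3] [24.7 55.8] 84.54 z [ 79.9 126.9 136.5]
backplate 194 [ 669.8 -241. ] [104.7  38.1] 82.75 z [48.6 54.5 59.1]
[[                   0                    2                   -2                    0                    2                   -3                    2                   -1                    1                   -2                   -2
                    -4                    1                    4                    2                    0                   -6                   -2                   -1                    4                   -2                    2
                     2                    1                    2                    2                   -3]
 [                   0                    0
[... 12134 characters left out ...]
  -1                    2                   -3                   -2                    2                    3
                    -4                   -1                   -1                   -2                   -2                    0                   -4                   -3                   -2                    0                    1
  -9223372036854775808                    0                   -5                    0                    0]]
scene cass 672 [[460.2, -448.1, 59.0], [499.1, -441.6, 83.2], [547.3, -431.9, 97.0]] ((474.27008056640625, -469.3843078613281), (159.42117309570312, 60.84324264526367), 45.94129180908203)<stdin>:15: RuntimeWarning: invalid value encountered in cast
```

View pics/crop1.png

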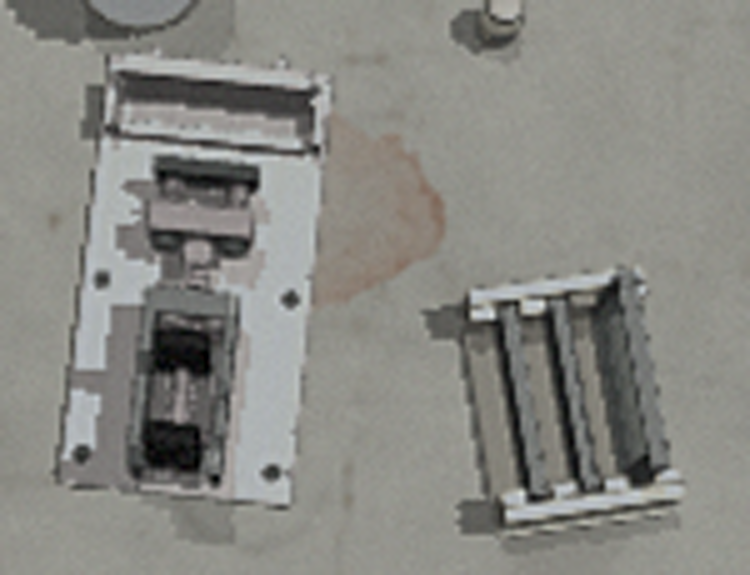

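The enlarged top view has the cassette in the rightmost slot: its top edge runs from about (630,275) to (660,465) in the crop, yaw +8.2°. The clamp leans about 5 to 7° the other way. I need tighter clamp numbers before placing, plus the clearance to the analyser.

Run:
```python
from h import *
c=dict(np.load("top0.npz")); W=pts(c); f=c["frame"].astype(int); z=W[:,:,2]
ys,xs=np.mgrid[:420,:560]
def rep(name,m):
    n,l,s,_=cv2.connectedComponentsWithStats(m.astype(np.uint8)); k=1+s[1:,4].argmax(); m=l==k
    r=cv2.minAreaRect(W[m][:,:2].astype(np.float32)); print(name,m.sum(),np.round(r[0],1),np.round(r[1],1),round(r[2],2),"z",np.percentile(z[m],[5,50,95]).round(1)); return m
Q=(ys>165)&(ys<265)&(xs>240)&(xs<304)
g=f.min(2)
# base by ray onto z=6 : bright, low-saturation
K=c["mtx"];T=c["cam_to_world"]
def ray(u,v,h):
    d=np.stack([(u-K[0,2])/K[0,0],(v-K[1,2])/K[1,1],np.ones_like(u,float)],-1)@T[:3,:3].T
    return T[:3,3]+d*((h-T[2,3])/d[...,2])[...,None]
m=Q&(g>195); n,l,s,_=cv2.connectedComponentsWithStats(m.astype(np.uint8))
P=ray(xs[m].astype(float),ys[m].astype(float),6.); print("base rect",m.sum(),cv2.minAreaRect(P[:,:2].astype(np.float32)))
rep("handle/trig",Q&(z>110))
# in clamp yaw frame profiles
for yaw in(-5.5,-6.2):
    a=np.radians(yaw); ex=np.array([np.cos(a),np.sin(a)]); ey=np.array([-np.sin(a),np.cos(a)])
    p=W[Q&(z>4)&(z<145)]; X=(p[:,:2]-[491.4,-228.3])@ex-88; Y=(p[:,:2]-[491.4,-228.3])@ey
    print("yaw",yaw)
    for x0 in range(-125,100,4):
        s=(X>=x0)&(X<x0+4)
        if s.sum()>5:
            zz=p[s,2]; hi=s.copy(); hi[s]=zz>zz.max()-9
            print(x0,"zmax",np.percentile(zz,95).round(),"Yrange all",np.percentile(Y[s],[1,99]).round(),"Y hi",np.percentile(Y[hi],[3,97]).round()) if yaw==-5.5 else None
    # lateral symmetry of backplate top & handle
    for nm,sel in(("plate",(X>60)&(p[:,2]>47)),("handle",(p[:,2]>110))):
        print(nm,Y[sel].min().round(1),Y[sel].max().round(1),X[sel].min().round(1),X[sel].max().round(1), "slope",np.degrees(np.polyfit(Y[sel],X[sel],1)[0]).round(2))
an=(z>80)&(ys>150)&(ys<262)&(xs>385); print("analyser y max",np.nanmax(W[an][:,1]), np.percentile(W[an][:,1],[90,99]))
v=(ys>140)&(ys<170)&(xs>325)&(xs<345)&(z>15); print("vial",np.median(W[v],0))
```

```text
base rect 0 ((0.0, 0.0), (0.0, 0.0), 0.0)
handle/trig 83 [ 470.5 -226.2] [24.1 13.5] 87.66 z [117.1 132.8 136.5]
yaw -5.5
-125 zmax 7.0 Yrange all [-78.  65.] Y hi [-78.  58.]
-121 zmax 10.0 Yrange all [-58.  53.] Y hi [-51.  51.]
-117 zmax 127.0 Yrange all [-51.  63.] Y hi [-7.  8.]
-113 zmax 135.0 Yrange all [-53.  62.] Y hi [-12.  12.]
-109 zmax 136.0 Yrange all [-56.  58.] Y hi [-12.  12.]
-105 zmax 133.0 Yrange all [-55.  60.] Y hi [-9. 10.]
-101 zmax 58.0 Yrange all [-54.  52.] Y hi [-22.  20.]
-97 zmax 59.0 Yrange all [-51.  54.] Y hi [-0.  2.]
-93 zmax 72.0 Yrange all [-64.  57.] Y hi [-3.  2.]
-89 zmax 67.0 Yrange all [-60.  55.] Y hi [-2.  2.]
-85 zmax 69.0 Yrange all [-54.  57.] Y hi [-2.  3.]
-81 zmax 71.0 Yrange all [-54.  59.] Y hi [-4.  3.]
-77 zmax 65.0 Yrange all [-75.  54.] Y hi [-3.  1.]
-73 zmax 126.0 Yrange all [-55.  54.] Y hi [-11.  11.]
-69 zmax 129.0 Yrange all [-52.  53.] Y hi [-11.  12.]
-65 zmax 129.0 Yrange all [-52.  60.] Y hi [-12.  11.]
-61 zmax 59.0 Yrange all [-54.  64.] Y hi [8. 8.]
-57 zmax 59.0 Yrange all [-55.  50.] Y hi [-22.  20.]
-53 zmax 59.0
[... 1526 characters left out ...]
max 31.0 Yrange all [-54.  82.] Y hi [-54.  50.]
67 zmax 32.0 Yrange all [-54.  76.] Y hi [-54.  50.]
71 zmax 56.0 Yrange all [-47.  48.] Y hi [-44.  39.]
75 zmax 58.0 Yrange all [-56.  60.] Y hi [-45.  41.]
79 zmax 58.0 Yrange all [-55.  62.] Y hi [-44.  40.]
83 zmax 51.0 Yrange all [-55.  60.] Y hi [-32.  27.]
87 zmax 43.0 Yrange all [-55.  71.] Y hi [-32.  30.]
91 zmax 40.0 Yrange all [-57.  90.] Y hi [28. 31.]
plate -47.5 43.3 71.3 83.5 slope 0.57
handle -12.3 12.3 -115.8 -60.1 slope -2.9
yaw -6.2
plate -45.5 45.3 71.3 83.2 slope -0.12
handle -12.5 12.6 -115.8 -60.2 slope 2.72
analyser y max -536.7618733102346 [-538.44664795 -537.72218543]
vial [ 688.57185472 -383.30175494   32.99414132]
```

{"api": "step_arm", "payload": {"increments": [[[0, 0, 0.134, 0, -0.2, 0, -1], [0, 0, 0.134, 0, -0.2, 0, -1], [0, 0, 0.134, 0, 0, 0, -1], [0, 0, 0, 0.5, 0, 0, -1], [0, 0, 0, 0.8, 0, 0, -1]]]}}

```text
clock: 0.6
eef_pos: [288.8, -470.9, 404.6]
eef_rot: [-3.141, 0.0, 0.142]
wrist_force: [0.3, -1.2, -0.5]
finger_gap: 94.0
finger_force: 0.0
```

```bash
cat >> h.py <<'E'
from scipy.spatial.transform import Rotation as Rn
A=np.radians(-6.15); EX=np.array([np.cos(A),np.sin(A),0]); EY=np.array([-np.sin(A),np.cos(A),0]); O=np.array([578.9,-237.65,0])
def clamp(x,y,z): return O+EX*x+EY*y+[0,0,z]
def to(tgt,yaw,s=None):
    "turn+shift (full-scale units) from present pose to TCP target, tool down; shift is in the axes after the turn"
    s=s or manip.read_state(); R=Rn.from_euler('xyz',s["eef_rot"]); G=Rn.from_euler('xyz',[np.pi,0,yaw])
    w=(R.inv()*G).as_rotvec(degrees=True)/45; d=G.inv().apply(np.array(tgt)-s["eef_pos"])/40
    print("t",round(s["clock"],2),"pos",s["eef_pos"].round(1),"F",s["wrist_force"].round(1),"gap",round(s["finger_gap"],1),"ff",round(s["finger_force"],1)); print("turn",w.round(4),"shift",d.round(3))
E
python3 -c "
from h import *
to([506,-436,300],.144)"
```

```text
t 0.6 pos [ 288.8 -470.9  404.6] F [ 0.3 -1.2 -0.5] gap 94.0 ff 0.0
turn [-0.0003  0.0004 -0.003 ] shift [ 5.498 -0.085  2.615]
```

{"api": "step_arm", "payload": {"increments": [[[0, 0, 0, 0.9, 0, 0, -1], [0, 0, 0, 0.9, -0.08, 0, -1], [0, 0, 0, 0.9, 0, 0, -1], [0, 0, 0, 0.9, 0, 0, -1], [0, 0, 0, 0.9, 0, 0, -1]]]}}

```text
clock: 1.1
eef_pos: [468.3, -441.3, 404.2]
eef_rot: [-3.141, 0.0, 0.144]
wrist_force: [-0.0, 0.3, -0.5]
finger_gap: 94.2
finger_force: 0.0
```

{"api": "step_arm", "payload": {"increments": [[[0, 0, 0, 0.6, 0, 0, -1], [0, 0, 0, 0.4, 0, 0.4, -1], [0, 0, 0, 0, 0, 0.8, -1], [0, 0, 0, 0, 0, 0.8, -1], [0, 0, 0, 0, 0, 0.6, -1]]]}}

```text
clock: 1.6
eef_pos: [506.4, -435.6, 298.0]
eef_rot: [-3.14, 0.002, 0.144]
wrist_force: [0.7, 0.0, 0.3]
finger_gap: 93.9
finger_force: 0.0
```

```bash
python3 -c "
from h import *
to([506,-435.9,262],.144)
c=cam('scene'); cv2.imwrite('pics/s1.png',cv2.resize(c['frame'][120:400,150:500],None,fx=2,fy=2)[:,:,::-1])"
```

```text
t 1.6 pos [ 506.4 -435.6  298. ] F [0.7 0.  0.3] gap 93.9 ff 0.0
turn [-0.0026  0.0021  0.0005] shift [-0.01   0.005  0.899]
```

View pics/s1.png

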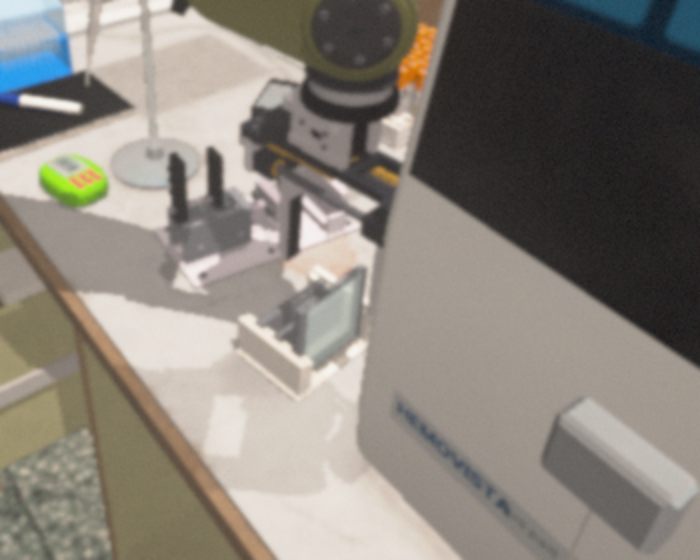

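The view shows the gripper centred over the cassette at about (330,310), clear of the analyser. Next I descend and close.

{"api": "step_arm", "payload": {"increments": [[[0, 0, 0, 0, 0, 0.5, -1], [0, 0, 0, 0, 0, 0.4, -1], [0, 0, 0, 0, 0, 0, -0.5], [0, 0, 0, 0, 0, 0, 0.5], [0, 0, 0, 0, 0, 0, 1]]], "newtons": 15}}

```text
clock: 2.15
eef_pos: [506.6, -436.2, 265.9]
eef_rot: [3.14, -0.001, 0.144]
wrist_force: [-0.6, -0.0, 1.2]
finger_gap: 73.4
finger_force: 0.0
```

{"api": "step_arm", "payload": {"increments": [[[0, 0, 0, 0, 0, 0, 1], [0, 0, 0, 0, 0, 0, 1], [0, 0, 0, 0, 0, 0, 1], [0, 0, 0, 0, 0, 0, 1], [0, 0, 0, 0, 0, 0, 1]]]}}

```text
clock: 2.65
eef_pos: [506.5, -436.0, 264.7]
eef_rot: [3.142, -0.0, 0.144]
wrist_force: [0.5, -0.4, -0.8]
finger_gap: 33.3
finger_force: 0.0
```

{"api": "step_arm", "payload": {"increments": [[[0, 0, 0, 0, 0, 0, 1], [0, 0, 0, 0, 0, 0, 1], [0, 0, 0, 0, 0, 0, 1], [0, 0, 0, 0, 0, 0, 1], [0, 0, 0, 0, 0, 0, 1]]]}}

```text
clock: 3.15
eef_pos: [506.4, -436.0, 264.6]
eef_rot: [-3.141, 0.0, 0.144]
wrist_force: [0.3, -1.0, -0.0]
finger_gap: 9.0
finger_force: 15.0
```

{"api": "step_arm", "payload": {"increments": [[[0, 0, 0, 0, 0, -0.1, 1], [0, 0, 0, 0, 0, -0.2, 1], [0, 0, 0, 0, 0, -0.3, 1], [0, 0, 0, 0, 0, -0.4, 1], [0, 0, 0, 0, 0, -0.4, 1]]], "newtons": 20}}

```text
clock: 3.65
eef_pos: [506.5, -435.9, 322.7]
eef_rot: [3.141, -0.001, 0.144]
wrist_force: [0.3, -0.2, -1.8]
finger_gap: 8.7
finger_force: 20.0
```

{"api": "step_arm", "payload": {"increments": [[[0, 0, 0, 0, 0, -0.4, 1], [0, 0, 0, 0, 0, -0.4, 1], [0, 0, 0, 0, 0, -0.3, 1], [0, 0, 0, 0, 0, -0.2, 1], [0, 0, 0, 0, 0, 0, 1]]]}}

```text
clock: 4.15
eef_pos: [506.5, -435.9, 374.0]
eef_rot: [3.14, -0.001, 0.144]
wrist_force: [-0.0, 0.2, -1.4]
finger_gap: 8.8
finger_force: 20.0
```

```bash
python3 -c "
from h import *
n=clamp(65,0,0); print(n)
to([n[0],n[1],374],np.pi/2+A)"
```

```text
[ 643.52591412 -244.61356403    0.        ]
t 4.15 pos [ 506.5 -435.9  374. ] F [-0.   0.2 -1.4] gap 8.8 ff 20.0
turn [ 2.3000e-03 -1.0000e-04 -1.6798e+00] shift [ 5.123  2.894 -0.   ]
```

{"api": "step_arm", "payload": {"increments": [[[0, 0, 0, 0, -0.6, 0, 1], [0, 0, 0, 0, -0.8, 0, 1], [0, 0, 0, 0, -0.6, 0, 1], [0, 0, -0.15, 0, 0, 0, 1], [0, 0, -0.18, 0, 0, 0, 1]]]}}

```text
clock: 4.65
eef_pos: [495.0, -356.1, 372.2]
eef_rot: [-3.141, 0.0, 0.409]
wrist_force: [0.5, -0.6, -2.2]
finger_gap: 8.5
finger_force: 20.0
```

{"api": "step_arm", "payload": {"increments": [[[0, 0, -0.18, 0, 0, 0, 1], [0, 0, -0.18, 0, 0, 0, 1], [0, 0, -0.18, 0, 0, 0, 1], [0, 0, -0.18, 0, 0, 0, 1], [0, 0, -0.18, 0, 0, 0, 1]]]}}

```text
clock: 5.15
eef_pos: [494.9, -356.8, 371.8]
eef_rot: [-3.14, -0.0, 1.116]
wrist_force: [0.2, 0.0, -1.5]
finger_gap: 8.7
finger_force: 20.0
```

{"api": "step_arm", "payload": {"increments": [[[0, 0, -0.18, 0, 0, 0, 1], [0, 0, -0.18, 0, 0, 0, 1], [0, 0, -0.09, 0, 0, 0, 1], [0, 0, 0, 0, 0, 0, 1]]]}}

```text
clock: 5.55
eef_pos: [494.9, -356.8, 371.9]
eef_rot: [-3.141, -0.001, 1.465]
wrist_force: [-0.2, 0.2, -2.2]
finger_gap: 9.0
finger_force: 20.0
```

```bash
python3 -c "
from h import *
n=clamp(65,0,0)
to([n[0],n[1],340],np.pi/2+A)"
```

```text
t 5.55 pos [ 494.9 -356.8  371.9] F [-0.2  0.2 -2.2] gap 9.0 ff 20.0
turn [-0.0014 -0.0009  0.0015] shift [3.186 3.393 0.797]
```

{"api": "step_arm", "payload": {"increments": [[[0, 0, 0, 0, 0.7, 0, 1], [0, 0, 0, 0, 0.9, 0, 1], [0, 0, 0, 0, 0.9, 0, 1], [0, 0, 0, 0.3, 0.6, 0, 1], [0, 0, 0, 0.7, 0.293, 0, 1]]]}}

```text
clock: 6.05
eef_pos: [635.3, -332.4, 370.8]
eef_rot: [-3.14, -0.0, 1.459]
wrist_force: [-0.3, -0.3, -2.8]
finger_gap: 9.2
finger_force: 20.0
```

{"api": "step_arm", "payload": {"increments": [[[0, 0, 0, 0.8, 0, 0, 1], [0, 0, 0, 0.8, 0, 0, 1], [0, 0, 0, 0.5, 0, 0.2, 1], [0, 0, 0, 0.086, 0, 0.4, 1], [0, 0, 0, 0, 0, 0.2, 1]]]}}

```text
clock: 6.55
eef_pos: [643.6, -243.7, 338.9]
eef_rot: [-3.14, -0.001, 1.462]
wrist_force: [0.6, -0.0, -1.0]
finger_gap: 8.9
finger_force: 20.0
```

Run:
```python
from h import *
n=clamp(65,0,0)
to([n[0],n[1],264.6],np.pi/2+A)
t=cam('top'); np.savez('top1.npz',**t); s=cam('scene'); W=pts(s)
a=cv2.resize(t['frame'][150:280,235:385],None,fx=2.7,fy=2.7,interpolation=cv2.INTER_CUBIC); b=cv2.resize(s['frame'][120:300,200:340],None,fx=2.8,fy=2.8,interpolation=cv2.INTER_CUBIC)
h=max(a.shape[0],b.shape[0]); im=np.zeros((h,a.shape[1]+b.shape[1],3),np.uint8); im[:a.shape[0],:a.shape[1]]=a; im[:b.shape[0],a.shape[1]:]=b
cv2.imwrite('pics/p2.png',im[:,:,::-1])
np.savez('scene1.npz',**s)
# clamp-frame points from scene view: cassette (z 70..150) and plate/lip, handle/trigger
P=(W-O); X=P@EX; Y=P@EY; Z=W[...,2]
for nm,m in (("handle/trig",(Z>105)&(Z<140)&(X<-50)&(X>-125)&(abs(Y)<20)),("cass",(Z>70)&(Z<105)&(X>40)&(X<90)&(abs(Y)<60)),("plate top",(Z>50)&(Z<60)&(X>60)&(X<95)&(abs(Y)<60)),("stops",(Z>28)&(Z<36)&(X>50)&(X<76)&(abs(Y)<65))):
    if m.sum()>3: print(nm,m.sum(),"X",np.percentile(X[m],[1,50,99]).round(1),"Y",np.percentile(Y[m],[1,50,99]).round(1),"Z",np.percentile(Z[m],[1,50,99]).round(1))
```

```text
t 6.55 pos [ 643.6 -243.7  338.9] F [ 0.6 -0.  -1. ] gap 8.9 ff 20.0
turn [-0.0026 -0.0009 -0.0013] shift [-0.022 -0.     1.858]
handle/trig 236 X [-116.3 -106.7  -61. ] Y [-15.9  -9.4   9. ] Z [105.2 122.1 134.7]
cass 228 X [57.7 59.5 66.2] Y [-47.1  -8.6  41.6] Z [ 79.9  92.9 104.7]
plate top 127 X [71.  74.3 81.7] Y [-48.4  -6.8  41.3] Z [50.2 54.6 56.8]
stops 106 X [51.5 71.5 73.7] Y [-55.6  -9.4  51.1] Z [28.2 31.4 35.9]
```

View pics/p2.png

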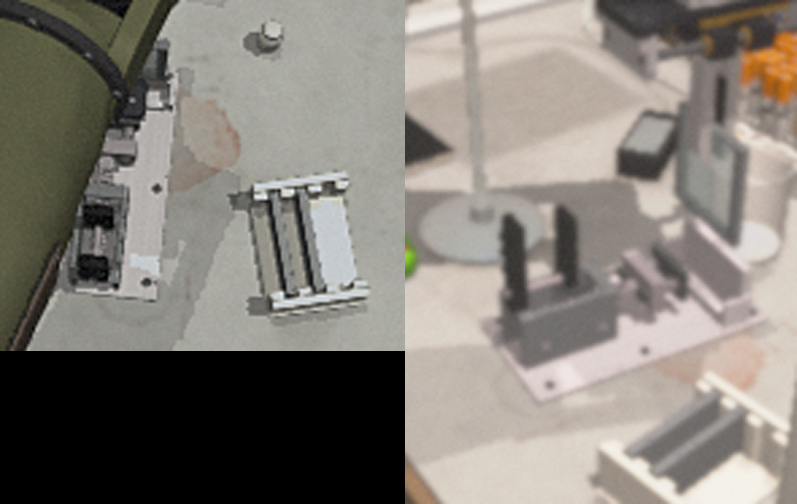

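The cassette hangs upright over the slot, at (710,180) in the right half. Measured against the plate and end stops it is centred within about 1 mm, so I lower it while watching the force.

{"api": "step_arm", "payload": {"increments": [[[0, 0, 0, -0.022, 0.012, 0.3, 1], [0, 0, 0, 0, 0, 0.4, 1], [0, 0, 0, 0, 0, 0.4, 1], [0, 0, 0, 0, 0, 0.2, 1], [0, 0, 0, 0, 0, 0, 1]]]}}

```text
clock: 7.15
eef_pos: [643.8, -245.6, 286.6]
eef_rot: [-3.139, -0.001, 1.463]
wrist_force: [0.1, 1.6, -1.4]
finger_gap: 8.7
finger_force: 20.0
```

{"api": "step_arm", "payload": {"increments": [[[0, 0, 0, 0, 0, 0.1, 1], [0, 0, 0, 0, 0, 0.1, 1], [0, 0, 0, 0, 0, 0.1, 1], [0, 0, 0, 0, 0, 0.1, 1], [0, 0, 0, 0, 0, 0, 1]]]}}

```text
clock: 7.65
eef_pos: [643.9, -245.5, 272.0]
eef_rot: [-3.141, -0.0, 1.464]
wrist_force: [-0.2, 0.2, -1.8]
finger_gap: 9.1
finger_force: 20.0
```

```bash
python3 -c "
from h import *
n=clamp(65,0,0)
to([n[0],n[1],264.6],np.pi/2+A)"
```

```text
t 7.65 pos [ 643.9 -245.5  272. ] F [-0.2  0.2 -1.8] gap 9.1 ff 20.0
turn [-0.001  -0.0003  0.0001] shift [ 0.021 -0.011  0.186]
```

{"api": "step_arm", "payload": {"increments": [[[0, 0, 0, 0, 0, 0.07, 1], [0, 0, 0, 0, 0, 0.07, 1], [0, 0, 0, 0, 0, 0.03, 1], [0, 0, 0, 0, 0, 0, 1]]]}}

```text
clock: 8.05
eef_pos: [643.9, -245.6, 265.6]
eef_rot: [-3.141, -0.0, 1.464]
wrist_force: [0.7, 0.2, -1.6]
finger_gap: 8.8
finger_force: 20.0
```

{"api": "step_arm", "payload": {"increments": [[[0, 0, 0, 0, 0, 0.02, 1], [0, 0, 0, 0, 0, 0, 1]]]}}

```text
clock: 8.25
eef_pos: [643.9, -245.6, 265.0]
eef_rot: [-3.142, -0.0, 1.463]
wrist_force: [-0.9, 0.3, -1.6]
finger_gap: 9.0
finger_force: 20.0
```

{"api": "step_arm", "payload": {"increments": [[[0, 0, 0, 0, 0, 0.02, 1], [0, 0, 0, 0, 0, 0, 1]]]}}

```text
clock: 8.45
eef_pos: [644.0, -245.6, 264.6]
eef_rot: [3.141, 0.0, 1.464]
wrist_force: [0.0, 0.4, 1.2]
finger_gap: 8.8
finger_force: 20.0
```

{"api": "step_arm", "payload": {"increments": [[[0, 0, 0, 0, 0, 0.02, 1], [0, 0, 0, 0, 0, 0, 1]]]}}

```text
clock: 8.65
eef_pos: [644.0, -245.5, 264.6]
eef_rot: [3.141, 0.0, 1.464]
wrist_force: [-3.2, 2.2, 6.9]
finger_gap: 8.8
finger_force: 20.0
```

The cassette touches the floor of the slot at the expected height. I release it and rise.

{"api": "step_arm", "payload": {"increments": [[[0, 0, 0, 0, 0, 0, 0.75], [0, 0, 0, 0, 0, 0, 0.5], [0, 0, 0, 0, 0, 0, 0.3], [0, 0, 0, 0, 0, 0, 0.3], [0, 0, 0, 0, 0, 0, 0.3]]]}}

```text
clock: 9.15
eef_pos: [643.9, -245.6, 263.3]
eef_rot: [-3.141, -0.0, 1.464]
wrist_force: [-0.4, -0.7, -0.2]
finger_gap: 32.9
finger_force: 0.0
```

{"api": "step_arm", "payload": {"increments": [[[0, 0, 0, 0, 0, -0.2, 0.3], [0, 0, 0, 0, 0, -0.5, 0.3], [0, 0, 0, 0, 0, -0.8, 0.3], [0, 0, 0, 0, 0, -0.8, 0.5], [0, 0, 0, 0, 0, -0.3, 1]]], "newtons": 10}}

```text
clock: 9.65
eef_pos: [643.9, -245.5, 371.7]
eef_rot: [3.137, 0.002, 1.464]
wrist_force: [-0.3, -0.8, 0.5]
finger_gap: 19.9
finger_force: 0.0
```

Run:
```python
from h import *
p=clamp(-30,0,0)
to([p[0],p[1],368],np.pi/2+A)
s=cam('scene'); t=cam('top')
a=cv2.resize(t['frame'][150:280,235:385],None,fx=2.7,fy=2.7,interpolation=cv2.INTER_CUBIC); b=cv2.resize(s['frame'][120:300,200:340],None,fx=2.8,fy=2.8,interpolation=cv2.INTER_CUBIC)
im=np.zeros((504,a.shape[1]+b.shape[1],3),np.uint8); im[:a.shape[0],:a.shape[1]]=a; im[:,a.shape[1]:]=b
cv2.imwrite('pics/p3.png',im[:,:,::-1])
W=pts(s); P=W-O; X=P@EX;Y=P@EY;Z=W[...,2]
m=(Z>60)&(Z<105)&(X>40)&(X<90)&(abs(Y)<60)
for lo in (60,75,90):
    k=m&(Z>lo)&(Z<lo+15); print(lo,k.sum(),np.percentile(X[k],[1,50,99]).round(1),np.percentile(Y[k],[1,99]).round(1),Z[k].max() if k.any() else 0)
```

```text
t 9.65 pos [ 643.9 -245.5  371.7] F [-0.3 -0.8  0.5] gap 19.9 ff 0.0
turn [0.0064 0.002  0.0002] shift [ 0.022 -2.387  0.093]
60 135 [59.1 60.9 68.3] [-48.2  41.7] 74.99371310293685
75 139 [59.  61.  69.3] [-47.9  38.9] 89.98776314289336
90 127 [59.7 62.4 69.4] [-47.9  40.2] 98.56306473650642
```

View pics/p3.png

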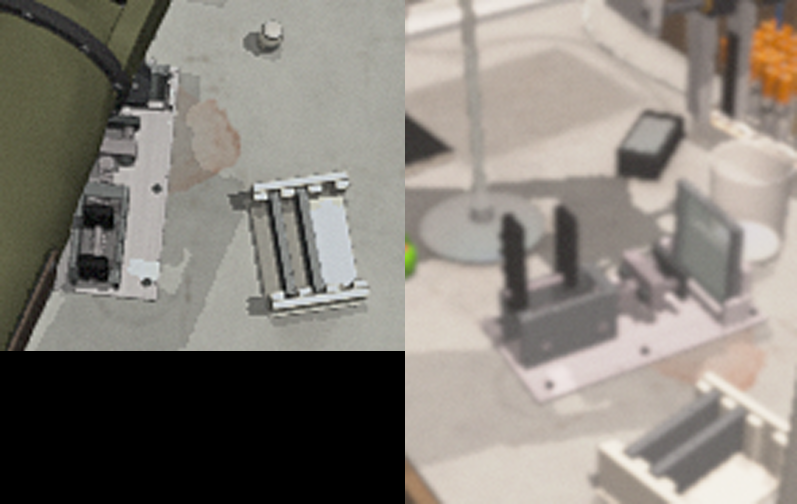

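The cassette stands upright and free in the slot, at (710,240) in the right half, with its top at about 96 to 98 mm. Next come shut fingers lowered between trigger and jaw.

{"api": "step_arm", "payload": {"increments": [[[0, 0, 0, 0, -0.5, 0, 1], [0, 0, 0, 0, -0.8, 0, 1], [0, 0, 0, 0, -0.8, 0, 1], [0, 0, 0, 0.02, -0.41, 0, 1], [0, 0, 0, 0, 0, 0, 1]]]}}

```text
clock: 10.25
eef_pos: [542.9, -233.9, 366.2]
eef_rot: [-3.139, -0.001, 1.463]
wrist_force: [0.4, 0.9, -0.5]
finger_gap: 0.4
finger_force: 0.0
```

{"api": "step_arm", "payload": {"increments": [[[0, 0, 0, 0, 0, 0.5, 1], [0, 0, 0, 0, 0, 0.8, 1], [0, 0, 0, 0, 0, 0.6, 1], [0, 0, 0, 0, 0, 0.35, 1], [0, 0, 0, 0, 0, 0, 1]]]}}

```text
clock: 10.75
eef_pos: [544.4, -233.9, 275.0]
eef_rot: [-3.138, -0.001, 1.464]
wrist_force: [0.2, 0.3, -0.8]
finger_gap: 0.7
finger_force: 0.0
```

```bash
cat >> h.py <<'E'
def look():
    "jaw/pad/trigger profile in the clamp frame by the top view"
    s=manip.read_state(); q=s["eef_pos"]-O; print("t",round(s["clock"],2),"tool X",round(q@EX,2),"Y",round(q@EY,2),"z",round(q[2],1),"F along x",round(s["wrist_force"]@EX,2))
    for n in("top","scene"):
        W=pts(cam(n)); P=W-O; X=P@EX; Y=P@EY; Z=W[...,2]; o=[]
        for a,sel in(("pad/jaw top z>45",(Z>45)&(Z<62)&(X>-20)&(X<58)&(abs(Y)<26)),("cass",(Z>62)&(Z<102)&(X>50)&(X<80)&(abs(Y)<50)),("trig",(Z>100)&(Z<132)&(X>-101)&(X<-50)&(abs(Y)<14))):
            o.append((a,int(sel.sum()),np.percentile(X[sel],[2,50,98]).round(1).tolist() if sel.sum()>3 else None))
        print(n,o)
E
python3 -c "
from h import *
p=clamp(-45,0,0);to([p[0],p[1],281],np.pi/2+A);look()"
```

```text
t 10.75 pos [ 544.4 -233.9  275. ] F [ 0.2  0.3 -0.8] gap 0.7 ff 0.0
turn [-0.0047 -0.0018  0.0003] shift [-0.001 -0.257 -0.15 ]
t 10.75 tool X -34.72 Y 0.03 z 275.0 F along x 0.13
top [('pad/jaw top z>45', 0, None), ('cass', 18, [62.8, 66.7, 69.9]), ('trig', 0, None)]
scene [('pad/jaw top z>45', 192, [-5.6, 7.6, 32.9]), ('cass', 380, [59.4, 61.3, 68.9]), ('trig', 93, [-71.6, -70.2, -61.2])]
```

{"api": "step_arm", "payload": {"increments": [[[0, 0, 0, 0, -0.2, 0, 1], [0, 0, 0, 0, -0.08, 0, 1], [0, 0, 0, 0, 0, 0, 1]]]}}

```text
clock: 11.15
eef_pos: [532.6, -232.8, 278.3]
eef_rot: [3.141, 0.0, 1.463]
wrist_force: [0.3, 0.5, -0.5]
finger_gap: 0.3
finger_force: 0.0
```

{"api": "step_arm", "payload": {"increments": [[[0, 0, 0, 0, -0.05, 0, 1], [0, 0, 0, 0, 0, 0, 1]]]}}

```text
clock: 11.35
eef_pos: [531.0, -232.6, 277.9]
eef_rot: [3.141, 0.0, 1.464]
wrist_force: [-0.4, -0.8, -0.2]
finger_gap: 0.7
finger_force: 0.0
```

{"api": "step_arm", "payload": {"increments": [[[0, 0, 0, 0, -0.05, 0, 1], [0, 0, 0, 0, 0, 0, 1]]]}}

```text
clock: 11.55
eef_pos: [529.1, -232.4, 277.7]
eef_rot: [3.141, 0.0, 1.464]
wrist_force: [3.0, -0.6, 2.4]
finger_gap: 0.3
finger_force: 1.2
```

{"api": "step_arm", "payload": {"increments": [[[0, 0, 0, 0, -0.05, 0, 1], [0, 0, 0, 0, 0, 0, 1]]]}}

```text
clock: 11.75
eef_pos: [527.1, -232.2, 277.7]
eef_rot: [3.141, 0.0, 1.464]
wrist_force: [2.9, -0.5, 2.7]
finger_gap: 0.5
finger_force: 1.6
```

```bash
python3 -c "
from h import *
look()"
```

```text
t 11.75 tool X -52.11 Y -0.14 z 277.7 F along x 2.98
top [('pad/jaw top z>45', 0, None), ('cass', 45, [60.7, 62.1, 69.4]), ('trig', 0, None)]
scene [('pad/jaw top z>45', 193, [-4.1, 7.6, 32.9]), ('cass', 380, [59.2, 61.3, 68.9]), ('trig', 180, [-75.4, -67.3, -50.2])]
```

{"api": "step_arm", "payload": {"increments": [[[0, 0, 0, 0, -0.15, 0, 1], [0, 0, 0, 0, -0.1, 0, 1], [0, 0, 0, 0, 0, 0, 1]]]}}

```text
clock: 12.15
eef_pos: [517.0, -231.1, 277.6]
eef_rot: [3.141, 0.0, 1.463]
wrist_force: [3.7, -1.4, 2.1]
finger_gap: 0.4
finger_force: 2.0
```

{"api": "step_arm", "payload": {"increments": [[[0, 0, 0, 0, -0.1, 0, 1], [0, 0, 0, 0, -0.1, 0, 1], [0, 0, 0, 0, 0, 0, 1]]]}}

```text
clock: 12.45
eef_pos: [509.1, -230.2, 277.6]
eef_rot: [3.141, 0.0, 1.464]
wrist_force: [5.2, -0.7, 2.5]
finger_gap: 0.7
finger_force: 2.3
```

```bash
python3 -c "
from h import *
look()"
```

```text
t 12.45 tool X -70.2 Y -0.11 z 277.6 F along x 5.27
top [('pad/jaw top z>45', 0, None), ('cass', 292, [60.6, 62.3, 69.8]), ('trig', 0, None)]
scene [('pad/jaw top z>45', 195, [8.0, 20.6, 45.0]), ('cass', 385, [59.4, 61.3, 68.7]), ('trig', 227, [-93.4, -80.0, -59.5])]
```

The jaw advanced 13 mm on that squeeze. I let it spring back and pump again.

{"api": "step_arm", "payload": {"increments": [[[0, 0, 0, 0, 0.2, 0, 1], [0, 0, 0, 0, 0.2, 0, 1], [0, 0, 0, 0, 0.17, 0, 1], [0, 0, 0, 0, 0, 0, 1], [0, 0, 0, 0, 0, 0, 1]]]}}

```text
clock: 13.05
eef_pos: [531.8, -232.6, 276.8]
eef_rot: [-3.14, -0.0, 1.464]
wrist_force: [-0.2, -0.9, 0.1]
finger_gap: 0.3
finger_force: 0.0
```

{"api": "step_arm", "payload": {"increments": [[[0, 0, 0, 0, -0.2, 0, 1], [0, 0, 0, 0, -0.15, 0, 1], [0, 0, 0, 0, 0, 0, 1]]]}}

```text
clock: 13.35
eef_pos: [517.1, -231.1, 277.4]
eef_rot: [-3.142, -0.0, 1.463]
wrist_force: [3.6, -0.2, -3.2]
finger_gap: 0.4
finger_force: 1.9
```

{"api": "step_arm", "payload": {"increments": [[[0, 0, 0, 0, -0.1, 0, 1], [0, 0, 0, 0, 0, 0, 1]]]}}

```text
clock: 13.55
eef_pos: [513.6, -230.7, 277.5]
eef_rot: [3.141, -0.0, 1.463]
wrist_force: [4.7, 0.3, -3.8]
finger_gap: 0.4
finger_force: 2.2
```

{"api": "step_arm", "payload": {"increments": [[[0, 0, 0, 0, -0.1, 0, 1], [0, 0, 0, 0, 0, 0, 1]]]}}

```text
clock: 13.75
eef_pos: [509.7, -230.3, 277.5]
eef_rot: [3.141, 0.0, 1.463]
wrist_force: [5.3, -0.2, -4.3]
finger_gap: 0.2
finger_force: 2.6
```

```bash
python3 -c "
from h import *
look()"
```

```text
t 13.75 tool X -69.57 Y -0.08 z 277.5 F along x 5.32
top [('pad/jaw top z>45', 0, None), ('cass', 278, [60.6, 62.4, 70.3]), ('trig', 0, None)]
scene [('pad/jaw top z>45', 194, [13.6, 29.4, 54.3]), ('cass', 384, [59.5, 61.4, 68.6]), ('trig', 218, [-92.9, -78.4, -59.1])]
```

{"api": "step_arm", "payload": {"increments": [[[0, 0, 0, 0, 0.2, 0, 1], [0, 0, 0, 0, 0.2, 0, 1], [0, 0, 0, 0, 0.16, 0, 1], [0, 0, 0, 0, 0, 0, 1], [0, 0, 0, 0, 0, 0, 1]]]}}

```text
clock: 14.35
eef_pos: [532.3, -232.7, 277.2]
eef_rot: [-3.141, -0.0, 1.464]
wrist_force: [0.2, -0.5, 0.3]
finger_gap: 0.6
finger_force: 0.0
```

{"api": "step_arm", "payload": {"increments": [[[0, 0, 0, 0, -0.2, 0, 1], [0, 0, 0, 0, -0.15, 0, 1], [0, 0, 0, 0, 0, 0, 1]]]}}

```text
clock: 14.65
eef_pos: [517.6, -231.1, 277.4]
eef_rot: [3.141, -0.0, 1.463]
wrist_force: [3.7, -0.7, -2.4]
finger_gap: 0.2
finger_force: 1.9
```

{"api": "step_arm", "payload": {"increments": [[[0, 0, 0, 0, -0.1, 0, 1], [0, 0, 0, 0, 0, 0, 1]]]}}

```text
clock: 14.85
eef_pos: [514.1, -230.8, 277.6]
eef_rot: [3.141, 0.0, 1.463]
wrist_force: [5.3, -0.5, -4.7]
finger_gap: 0.8
finger_force: 2.7
```

```bash
python3 -c "
from h import *
look()"
```

```text
t 14.85 tool X -65.17 Y -0.11 z 277.6 F along x 5.29
top [('pad/jaw top z>45', 0, None), ('cass', 271, [63.9, 66.1, 73.8]), ('trig', 0, None)]
scene [('pad/jaw top z>45', 178, [15.2, 34.4, 57.7]), ('cass', 402, [62.4, 64.5, 72.3]), ('trig', 231, [-88.3, -74.7, -54.9])]
```

The pad has just pushed the cassette onto the back plate, a 3 mm move. I continue in small steps on the force reading.

{"api": "step_arm", "payload": {"increments": [[[0, 0, 0, 0, -0.05, 0, 1], [0, 0, 0, 0, 0, 0, 1], [0, 0, 0, 0, 0, 0, 1]]]}}

```text
clock: 15.25
eef_pos: [512.4, -230.6, 277.5]
eef_rot: [3.141, 0.0, 1.463]
wrist_force: [6.5, -1.2, -4.3]
finger_gap: 0.1
finger_force: 3.2
```

{"api": "step_arm", "payload": {"increments": [[[0, 0, 0, 0, -0.05, 0, 1], [0, 0, 0, 0, 0, 0, 1], [0, 0, 0, 0, 0, 0, 1]]]}}

```text
clock: 15.55
eef_pos: [510.5, -230.4, 277.5]
eef_rot: [3.14, 0.0, 1.463]
wrist_force: [8.3, -1.2, -4.4]
finger_gap: 0.9
finger_force: 3.9
```

```bash
python3 -c "
from h import *
look()"
```

```text
t 15.55 tool X -68.83 Y -0.1 z 277.5 F along x 8.35
top [('pad/jaw top z>45', 0, None), ('cass', 292, [62.7, 64.7, 72.3]), ('trig', 0, None)]
scene [('pad/jaw top z>45', 170, [24.1, 36.5, 57.4]), ('cass', 388, [61.7, 63.5, 70.8]), ('trig', 236, [-91.9, -77.5, -57.1])]
```

The compression is about 2.5 mm and the stroke is nearly used up. I release and take one more, gradual squeeze to about 12.5 N (5.3 N free plus 1.2 N/mm × 6 mm).

{"api": "step_arm", "payload": {"increments": [[[0, 0, 0, 0, 0.2, 0, 1], [0, 0, 0, 0, 0.2, 0, 1], [0, 0, 0, 0, 0.14, 0, 1], [0, 0, 0, 0, 0, 0, 1], [0, 0, 0, 0, 0, 0, 1]]]}}

```text
clock: 16.15
eef_pos: [531.8, -232.7, 277.2]
eef_rot: [-3.141, -0.0, 1.464]
wrist_force: [0.1, 0.3, -0.9]
finger_gap: 0.5
finger_force: 0.0
```

{"api": "step_arm", "payload": {"increments": [[[0, 0, 0, 0, -0.1, 0, 1], [0, 0, 0, 0, -0.1, 0, 1], [0, 0, 0, 0, 0, 0, 1]]]}}

```text
clock: 16.45
eef_pos: [523.5, -231.8, 277.4]
eef_rot: [3.141, 0.0, 1.463]
wrist_force: [5.3, -0.2, -3.5]
finger_gap: 0.7
finger_force: 2.7
```

{"api": "step_arm", "payload": {"increments": [[[0, 0, 0, 0, -0.06, 0, 1], [0, 0, 0, 0, 0, 0, 1]]]}}

```text
clock: 16.65
eef_pos: [521.3, -231.5, 277.4]
eef_rot: [3.14, 0.0, 1.463]
wrist_force: [9.2, -1.9, -6.3]
finger_gap: 0.8
finger_force: 4.2
```

{"api": "step_arm", "payload": {"increments": [[[0, 0, 0, 0, -0.06, 0, 1], [0, 0, 0, 0, 0, 0, 1]]]}}

```text
clock: 16.85
eef_pos: [519.1, -231.2, 277.4]
eef_rot: [3.139, 0.0, 1.463]
wrist_force: [10.0, -1.7, -7.4]
finger_gap: 0.4
finger_force: 5.2
```

{"api": "step_arm", "payload": {"increments": [[[0, 0, 0, 0, -0.05, 0, 1], [0, 0, 0, 0, 0, 0, 1]]]}}

```text
clock: 17.05
eef_pos: [517.2, -231.1, 277.4]
eef_rot: [3.139, 0.0, 1.463]
wrist_force: [11.4, -1.2, -9.2]
finger_gap: 0.3
finger_force: 6.1
```

{"api": "step_arm", "payload": {"increments": [[[0, 0, 0, 0, -0.01, 0, 1], [0, 0, 0, 0, 0, 0, 1], [0, 0, 0, 0, 0, 0, 1], [0, 0, 0, 0, 0, 0, 1], [0, 0, 0, 0, 0, 0, 1]]]}}

```text
clock: 17.55
eef_pos: [516.9, -231.0, 277.4]
eef_rot: [3.139, 0.0, 1.463]
wrist_force: [13.8, -0.9, -9.6]
finger_gap: 0.5
finger_force: 6.6
```

```bash
python3 -c "
from h import *
look()
s=cam('scene');cv2.imwrite('pics/p4.png',cv2.resize(s['frame'][150:310,200:360],None,fx=3.7,fy=3.7,interpolation=cv2.INTER_CUBIC)[:,:,::-1])
F=[]
for i in range(6): cam('scene'); F.append(manip.read_state()['wrist_force']@EX)
print(np.mean(F),np.std(F))"
```

```text
t 17.55 tool X -62.31 Y -0.04 z 277.4 F along x 13.84
top [('pad/jaw top z>45', 0, None), ('cass', 198, [62.9, 66.1, 72.4]), ('trig', 0, None)]
scene [('pad/jaw top z>45', 166, [31.2, 41.6, 57.5]), ('cass', 384, [61.4, 63.4, 71.1]), ('trig', 218, [-85.1, -71.6, -52.1])]
12.920838201631085 0.391433815249777
```

View pics/p4.png

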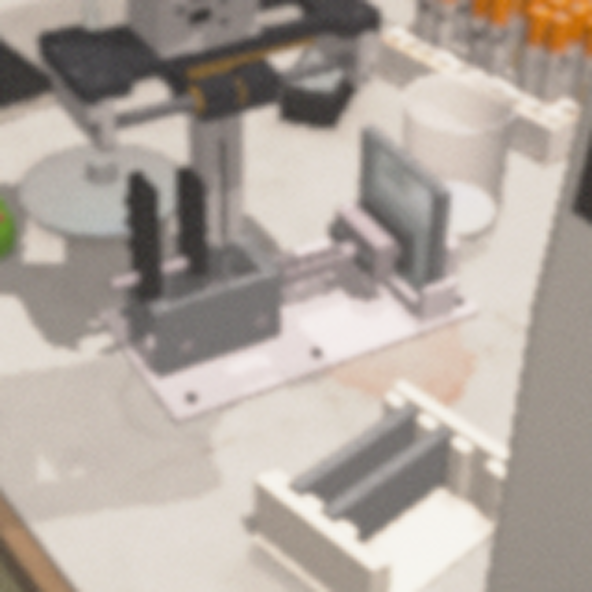

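The picture shows the cassette upright against the back plate at (410,205) with the jaw pad on it at (375,245). The fingers hold the trigger squeezed, and the holder and both short plates are undisturbed. The force, about 12.9 N, gives roughly 6.5 mm of compression, so I hand it in.

```bash
python3 -c "
from h import *
print(workorder.sign_off())"
```

```text
the job is handed in; nothing more can be done
None
```

The job is handed in: the cassette stands upright in the clamp slot, pressed against the back plate, and the trigger is still held squeezed with the pad spring at an estimated 6.5–7 mm of its 12 mm (worked out from push force and trigger travel, not measured directly).

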